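# Open the child-safe descaler bottle in its holder

## Robot

A 6-joint arm with a two-finger parallel gripper is mounted at the origin on a cart in front of the work surface, level with it; the furniture and walls round the work are solid. World frame = base frame: x ahead of the robot, y to its left, z up, the work surface at z = 0. Lengths are in mm, angles in rad, forces in N, time in s.
With the tool pointing down it reaches from about 250 to 775 mm from the base axis. Payload 4 kg.
Tool frame: the origin (TCP) lies at the very end of the fingers, on their centre line; the grasp point (between the pads) lies 19 mm behind it; z points along the fingers, y is the line along which they close (so a half turn about z gives the same grasp; the last joint's range is limited). The gripper opens to 85 mm and grips with 20 to 120 N. Pads are 22 mm wide; open, the fingers measure 114 mm over their backs; the gripper's body (76 mm by 85 mm) begins 54 mm behind the grasp point. The pads swing forward as they close: fully open they stand 13 mm farther back than shut.
Start: joints at [1.034, 0.087, 1.371, -0, 1.684, -0.103], TCP at [231.188, 499.069, 231.341] pointing down, gripper open.
Joint ranges: [-3.1, 3.1], [-0.76, 2.03], [0.27, 2.55], [-1.08, 4.22], [0.17, 2.65], [-2.57, 2.57]. Speed limits (rad/s): [2.79, 2.79, 3.14, 3.14, 3.14, 3.14].

## Interface

Orientations are given as a unit quaternion [x, y, z, w].
In Python, from station import arm gives the robot as it stands.
- The arm moves only by the tool send_rows, never from a script. Its argument "rows" is a list of rows, each a list of 7 numbers: the turn, a rotation vector about the world's x, y, z normalised to -1 to 1, where 1 is 10 degrees, then the shift along the world's x, y, z normalised to -1 to 1, where 1 is 30 mm, then the closure, from 0 (fully open) to 1 (shut). In form: [[wx, wy, wz, dx, dy, dz, jaw], ...]. A call has 1 to 5 rows; each row shifts and turns the commanded pose from where the row before left it; what a row does not reach is not made up. A row lasts 1/8 s, in which the tool goes at most 62.5 mm and 10.7 degrees, less where a joint would pass 70% of its speed; a pose out of reach is approached as far as the arm can. A call with a number of a shift or a turn outside -1 to 1 is refused whole. A call with a gripper value outside its range is refused whole. The fingers move at their own pace and stop on an object; the grip force is fixed at half the most. Time passes only in rows, so rows that do not move let the fingers close. It gives the time, the measured TCP pose, the force, the opening and the grip force at its end, in the units of the state.
- arm.get_state(): the state, without advancing time (a new reading comes with each control period).
- arm.snapshot(name): name is "scene" or "top"; returns a dict with "pixels" (480x640x3 uint8, red, green, blue), "intrinsics" (3x3 intrinsics, pixels), "R" (3x3) and "t" (3): a world point X has camera coordinates R X + t. Camera axes: x right, y down, z forward; pixel columns grow to the right and rows downward; lengths in mm; the calibration is good to about 2 mm. A picture is of the moment at which its call begins. There is no depth.
- arm.hand_in(): hands the job in; it is judged then, once.
The state is a dict: "t": time; "joint_positions": joint angles; "qd": joint speeds; "joint_torque": joint torques, N m; "ee_pos": TCP position; "tool_rot": TCP orientation; "ft_force": force on the tool from outside, world axes, zero at the start; "moment": the same for the moment, N m; "gripper_width": finger opening in mm; "grasp_force": force on a finger pad.
Only numpy, scipy, OpenCV 4.12 (cv2) and the standard library are available. Lean on these libraries where they do the work, as an engineer would, in place of code of your own. Each camera call takes 0.05 s, during which the arm holds its last target. There are 200 camera calls.

## Task

The kettle needs descaling: stand the descaler bottle in the blue holder, turned so that its flat sides fit the pocket and it sits fully down on the floor of the holder with its cap still on. Then open the child-safe red cap: press it down, keep it pressed while you twist it anticlockwise until it is free, and lift it about 10 cm straight up. Finish holding the cap there in the gripper, level and still above the open bottle, which stays seated in the holder; never tip the bottle over, and do not disturb the mug, the jam jar or the salt shaker.

Things in the scene. Friction and masses are not known exactly. Their poses are not given: they have to be found in the camera images.
- bottle: Loose white plastic descaler bottle, blue label, about 0.35 kg. Origin: centre of its underside; z up. Flat-sided body 50 mm along x, 64 mm along y, 96 mm high; a half turn looks the same. Low cone shoulder up to 103 mm, then the neck under the red cap, whose top is 133 mm above the underside. The bottle may be gripped by its body or lifted by its locked cap.
- cap: Red ribbed safety cap, 42 mm in diameter, 23 mm high, 50 g; origin: centre of its lower rim, z up. Locked, the origin is 110 mm above the bottle's underside and its x is along the bottle's x. Inner spring: 5 N starts it down, then 1 N more per mm. Press 5 to 7 mm (at least 4; stop at 7.5) and, kept pressed, turn it anticlockwise seen from above (+z).
- bottle_neck (a point): Centre of the mouth on top of the bottle's neck, 119 mm above the underside, axes as the bottle's. Neck 22 mm thick with two lugs, at +x and -x, that hold the cap down. The cap can be lifted off at 50 to 130 degrees of turn from locked (aim at 75); past 50 degrees it no longer needs pressing. Locked, it has about 8 degrees of play; clockwise is blocked.
- holder: Fixed bottle holder: grey base 86 x 100 x 6 mm with a blue-walled pocket open at the top; origin: centre of its underside, z up. Pocket 54 mm along the holder's x, 68 mm along its y: 2 mm of play round the bottle when bottle x lies along holder x, either way round. Walls straight to 30 mm, then flared outward as a lead-in to 41 mm; over the lips about 80 x 94 mm.
- holder_floor (a point): Centre of the pocket's floor, 6 mm above the worktop; axes as the holder's. The seated bottle's underside centre lies here.
- mug_blue: Bystander: blue and white mug, 78 mm wide, 112 mm with its handle, 92 mm high; origin: centre of its underside.
- jam_jar: Bystander: jam jar, 68 mm in diameter, 84 mm high; origin: centre of its underside.
- salt_shaker: Bystander: grey salt shaker, 44 mm in diameter, 90 mm high; origin: centre of its underside.
There are look-alikes about, which are no part of the job. Of the things shaped like the cap, the red one is meant.

How it is judged:
By the outcome, as a careful person would: the job done as asked, in the order asked, and still so for the second after the job is handed in, while the arm keeps its last pose, push and grip.
It also fails if it takes over 51 s, if anything falls off the work surface, if the arm or the gripper's body presses on something with over 40 N, if the wrist force passes 120 N, or if a joint passes its speed limit or range.

## Working session

There is one attempt and no reset: what is moved stays moved. The work goes in short steps, Python scripts to look and compute and a tool call to move; the robot and the scene stay as the last step left them, time stands still between calls to the robot, and variables do not carry over. Pictures are saved under pics/ and viewed, at most 10 in all, crops included, and the job is handed in when it is done.

Besides the shell and the picture viewer there is one more tool, called in YAML: its name, and indented under it one key for each argument. send_rows: Moves the arm, as the interface text tells. Its arguments: {"type":"object","properties":{"rows":{"type":"array"}},"required":["rows"]}

```bash
mkdir -p pics; ls
python3 - <<'E'
from station import arm
import cv2
for n in("scene","top"):
    s=arm.snapshot(n); cv2.imwrite(f"pics/{n}0.png",s["pixels"][:,:,::-1]); print(n,s["intrinsics"],s["R"],s["t"])
print(arm.get_state())
E
```

```text
pics
scene [[596.75620653   0.         316.84672588]
 [  0.         596.75620653 233.12159186]
 [  0.           0.           1.        ]] [[ 0.82672704 -0.56254294  0.00823622]
 [-0.37586353 -0.56315307 -0.73592474]
 [ 0.41862752  0.60531319 -0.67701325]] [-312.75184849  441.63776843  895.38692608]
top [[522.76780315   0.         319.87264387]
 [  0.         522.76780315 244.38885332]
 [  0.           0.           1.        ]] [[-0.01153337 -0.99991651 -0.00582713]
 [-0.98022008  0.01245725 -0.19751811]
 [ 0.19757421  0.00343382 -0.98028192]] [283.78177766 569.36622886 848.9242125 ]
{'t': 0.1, 'joint_positions': array([ 1.03390719e+00,  8.78701553e-02,  1.37214166e+00,  2.91561305e-05,
        1.68357513e+00, -1.03103345e-01]), 'qd': array([ 9.83264063e-04, -2.27479264e-03, -3.07717764e-03,  1.76354989e-03,
       -2.64127692e-04,  7.05953121e-05]), 'joint_torque': array([ 2.71360601e-03, -3.53018260e+01, -3.14217067e+01, -2.52248424e-05,
        7.97313260e-03,  8.43940224e-07]), 'ee_pos': array([230.93474909, 498.67029716, 230.24259226]), 'tool_rot': array([ 2.15194663e-01,  9.76570664e-01, -9.41969409e-04, -3.27416576e-04]), 'ft_force': array([0.31268963, 0.46677327, 0.45781089]), 'moment': array([ 0.03522351, -0.02713567,  0.02225697]), 'grasp_force': 0.0, 'gripper_width': 85.39715719794373}
```

View pics/top0.png

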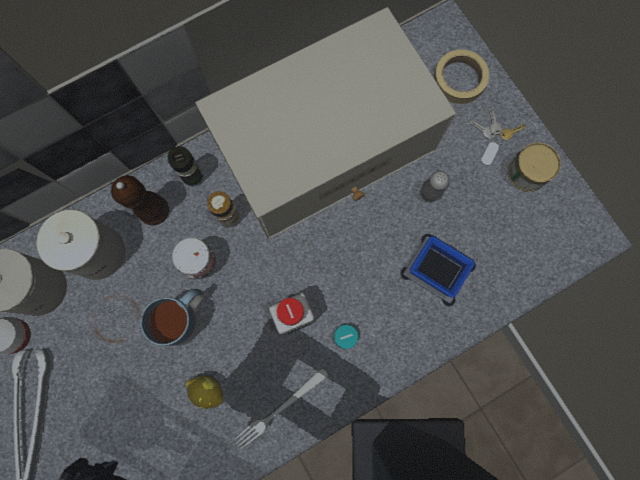

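View pics/scene0.png

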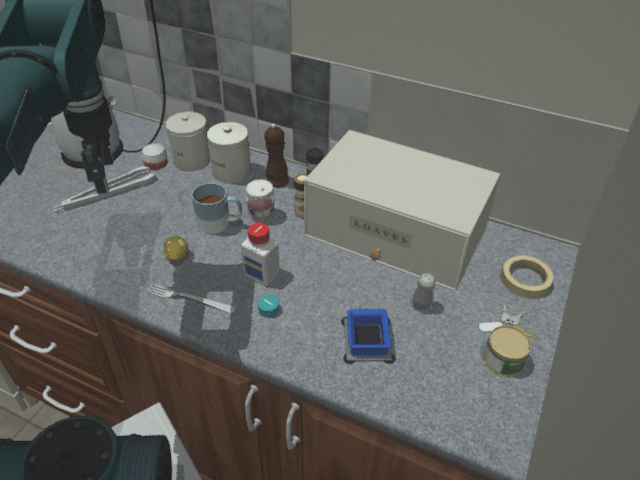

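The top view shows the red-capped bottle at about (290,312), the holder at (440,267), the salt shaker at (435,186), and the mug at (167,321). I'll enlarge crops of the bottle and holder.

Run:
```python
import cv2,numpy as np
t=cv2.imread("pics/top0.png");s=cv2.imread("pics/scene0.png")
def c(im,x,y,w,h): 
    return cv2.resize(im[y:y+h,x:x+w],None,fx=4,fy=4,interpolation=cv2.INTER_CUBIC)
a=c(t,250,280,90,75);b=c(t,395,230,90,75);d=c(s,220,215,90,75);e=c(s,330,295,90,75)
m=np.vstack([np.hstack([a,b]),np.hstack([d,e])])
m=np.clip(m*1.7,0,255).astype('uint8')
cv2.imwrite("pics/c0.png",m)
```

```text
(no output)
```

View pics/c0.png

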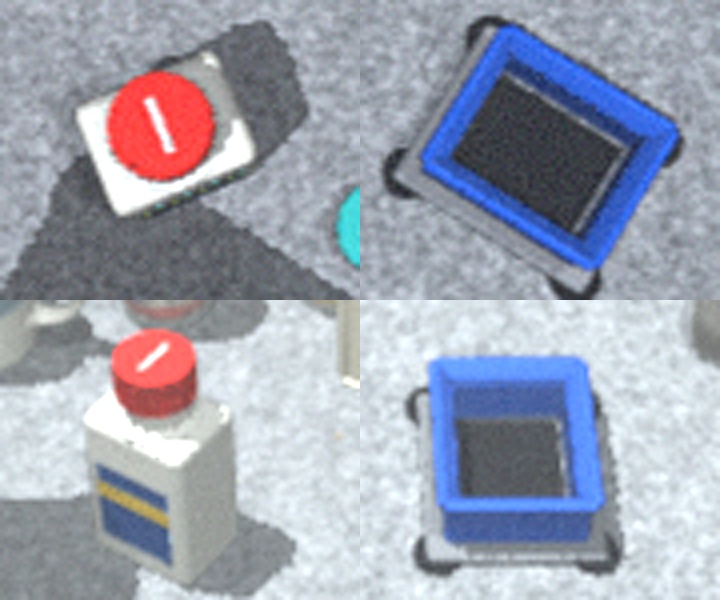

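```bash
cat > h.py <<'E'
import numpy as np
from scipy.optimize import least_squares
from station import arm
def cams(): return {n:arm.snapshot(n) for n in("scene","top")}
def proj(c,P):
    q=P@c["R"].T+c["t"]; q=q@c["intrinsics"].T; return q[:,:2]/q[:,2:]
def rect(p,hx,hy,z):
    c,s=np.cos(p[2]),np.sin(p[2]); L=np.array([[1,1],[1,-1],[-1,-1],[-1,1]])*[hx-p[3],hy-p[3]]
    return np.c_[L@np.array([[c,s],[-s,c]])+p[:2],np.full(4,z)]
def fit(C,obs,p0):
    """obs: (cam, hx,hy,z, pixel) -> nearest model corner (hx None: centre)"""
    def r(p):
        out=[]
        for n,hx,hy,z,px in obs:
            P=np.array([[p[0],p[1],z]]) if hx is None else rect(p,hx,hy,z)
            d=proj(C[n],P)-px; i=np.argmin((d**2).sum(1)); out.append(d[i]*(1 if hx else 3))
        out.append([p[3]*.3,0]); return np.concatenate(out)
    best=min((least_squares(r,list(p0)+[a,0]) for a in np.arange(0,np.pi,.3)),key=lambda s:s.cost)
    return best.x,r(best.x).round(1)
def pix(x,y,ox,oy): return np.array([(x+.5)/4-.5+ox,(y+.5)/4-.5+oy])
E
cat > m.py <<'E'
from h import *
C=cams(); T=lambda x,y:pix(x,y,250,280); S=lambda x,y:pix(x,y,220,215)
o=[("top",None,0,133,T(161,125)),("scene",None,0,133,S(154,57))]
o+=[("top",25,32,96,T(*q)) for q in[(78,108),(120,215),(253,150),(208,53)]]
o+=[("scene",25,32,96,S(*q)) for q in[(85,125),(180,147),(235,108)]]
o+=[("scene",25,32,0,S(*q)) for q in[(183,282),(100,243),(233,243)]]
p,r=fit(C,o,[330,60]); print("bottle",p,np.degrees(p[2]));print(r)
T=lambda x,y:pix(x,y,395,230); S=lambda x,y:pix(x,y,330,295)
o=[("top",40,47,41,T(*q)) for q in[(145,25),(320,135),(230,270),(62,165)]]
o+=[("scene",40,47,41,S(*q)) for q in[(70,60),(223,57),(245,205),(80,207)]]
p,r=fit(C,o,[400,-190]); print("holder",p,np.degrees(p[2]));print(r)
for n,a,b,z in(("salt",(438,178),(427,280),90),("jam?",(193,255),(260,188),84),("mug",(169,320),(209,196),92)):
    o=[("top",None,0,z,np.array(a)),("scene",None,0,z,np.array(b))]; p,r=fit(C,o,[400,0]); print(n,p[:2],r)
E
python3 m.py
```

```text
bottle [4.53800453e+02 3.23781739e+02 4.18485370e-01 2.99801975e+00] 23.977445509757374
[ 0.9 -1.2 -2.1 -1.   0.6  0.6  1.  -1.1  0.7 -0.1  0.7 -0.5 -0.3 -2.8
 -0.8  2.4 -2.  -0.7  0.8  1.1 -0.6  0.1  0.2 -2.   0.9  0. ]
holder [534.61421512  61.59367543  -0.58592837   3.03949075] -33.571222475708566
[ 1.4 -0.4  1.  -1.3  2.3  0.4  0.6 -0.7 -0.7 -1.4 -1.  -0.7 -2.  -0.9
 -0.9 -1.3  0.9  0. ]
salt [678.72354632  67.52321557] [  9.9   1.4  -4.5 -13.6   0.    0. ]
jam? [552.30089465 489.6352176 ] [ 0.5 -0.6 -1.  -0.3  0.   0. ]
mug [442.54812451 522.23489888] [ 1.3  2.3  1.7 -4.7  0.   0. ]
```

send_rows:
  rows:
    - [0,0,-0.515,0.928,-0.73,-0.13,0]
    - [0,0,-0.515,0.928,-0.73,-0.13,0]
    - [0,0,-0.515,0.928,-0.73,-0.13,0]
    - [0,0,-0.515,0.928,-0.73,-0.13,0]
    - [0,0,-0.515,0.928,-0.73,-0.13,0]

```text
t: 0.82
ee_pos: [371.1, 388.7, 211.5]
tool_rot: [0.429, 0.903, -0.0, -0.0]
ft_force: [-0.1, -0.8, 0.0]
gripper_width: 85.7
grasp_force: 0.0
```

send_rows:
  rows:
    - [0,0,-0.515,0.928,-0.73,-0.13,0]
    - [0,0,-0.515,0.928,-0.73,-0.13,0]
    - [0,0,-0.515,0.928,-0.73,-0.13,0]
    - [0,0,0,0,0,0,0]
    - [0,0,0,0,0,0,0]

```text
t: 1.45
ee_pos: [453.5, 324.0, 199.9]
tool_rot: [0.545, 0.839, -0.0, -0.0]
ft_force: [0.3, 0.5, -0.1]
gripper_width: 85.3
grasp_force: 0.0
```

send_rows:
  rows:
    - [0,0,0,0,0,-0.9,0]
    - [0,0,0,0,0,-0.9,0]
    - [0,0,0,0,0,-0.9,0]
    - [0,0,0,0,0,-0.4,0]
    - [0,0,0,0,0,0,0]

```text
t: 2.08
ee_pos: [453.0, 324.2, 106.6]
tool_rot: [0.544, 0.839, -0.001, -0.0]
ft_force: [0.0, 0.3, -0.2]
gripper_width: 85.9
grasp_force: 0.0
```

```bash
cat > shot.py <<'E'
import sys,cv2,numpy as np
from station import arm
# name x y w h scene, x y w h top
n=sys.argv[1]; v=list(map(int,sys.argv[2:]))
o=[]
for k,(x,y,w,h) in zip(("scene","top"),(v[:4],v[4:])):
    p=arm.snapshot(k)["pixels"][y:y+h,x:x+w,::-1]
    o.append(cv2.resize(np.clip(p*1.6,0,255).astype('uint8'),None,fx=4,fy=4,interpolation=cv2.INTER_CUBIC))
cv2.imwrite(f"pics/{n}.png",np.hstack(o))
E
python3 shot.py g1 210 170 100 130 250 240 100 130
```

```text
(no output)
```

View pics/g1.png

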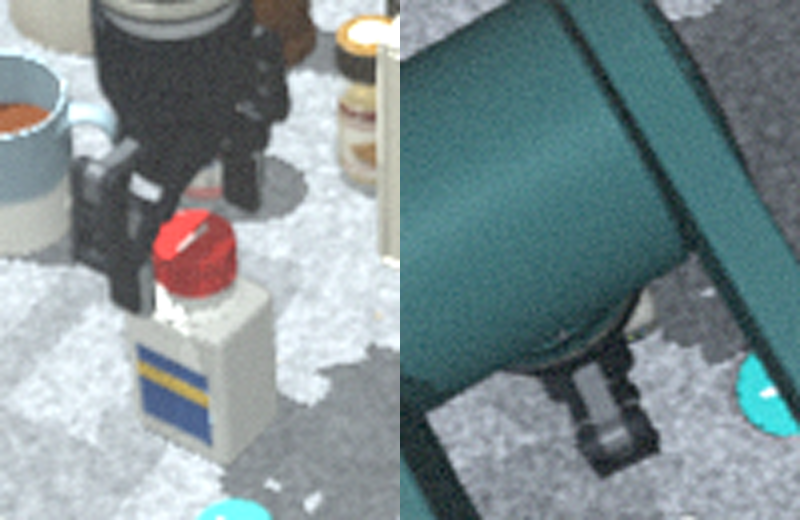

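The fingers straddle the cap: the near finger's tip is at about (140,305) in the crop, with the cap at (195,250). Closing now.

send_rows:
  rows:
    - [0,0,0,0,0,0,1]
    - [0,0,0,0,0,0,1]
    - [0,0,0,0,0,0,1]
    - [0,0,0,0,0,0,1]
    - [0,0,0,0,0,0,1]

```text
t: 2.8
ee_pos: [454.2, 324.0, 108.0]
tool_rot: [0.545, 0.838, 0.0, 0.0]
ft_force: [-1.4, -0.7, 5.6]
gripper_width: 39.9
grasp_force: 60.1
```

send_rows:
  rows:
    - [0,0,0,0,0,0,1]
    - [0,0,0,0,0,0,1]
    - [0,0,0,0,0,0.3,1]
    - [0,0,0,0,0,0.7,1]
    - [0,0,0,0,0,0,1]

```text
t: 3.42
ee_pos: [454.5, 324.2, 137.6]
tool_rot: [0.545, 0.838, 0.001, 0.0]
ft_force: [0.2, 0.3, -4.1]
gripper_width: 39.9
grasp_force: 61.7
```

send_rows:
  rows:
    - [0,0,0,0,0,0.7,1]
    - [0,0,0,0,0,0.7,1]
    - [0,0,-0.3,0.13,-0.4,0.1,1]
    - [0,0,-0.5,0.24,-0.8,0,1]
    - [0,0,-0.6,0.27,-0.9,0,1]

```text
t: 4.05
ee_pos: [472.6, 259.3, 179.7]
tool_rot: [0.645, 0.764, -0.002, -0.001]
ft_force: [0.6, -0.0, -4.4]
gripper_width: 39.6
grasp_force: 61.7
```

send_rows:
  rows:
    - [0,0,-0.6,0.27,-0.9,0,1]
    - [0,0,-0.6,0.27,-0.9,0,1]
    - [0,0,-0.6,0.27,-0.9,0,1]
    - [0,0,-0.6,0.27,-0.9,0,1]
    - [0,0,-0.6,0.27,-0.9,0,1]

```text
t: 4.68
ee_pos: [512.9, 123.9, 179.7]
tool_rot: [0.821, 0.571, -0.002, -0.001]
ft_force: [0.3, 0.3, -4.4]
gripper_width: 39.9
grasp_force: 61.7
```

send_rows:
  rows:
    - [0,0,-0.6,0.27,-0.9,0,1]
    - [0,0,-0.4,0.23,-0.8,0,1]
    - [0,0,-0.28,0.2,-0.44,0,1]
    - [0,0,0,0,0,0,1]
    - [0,0,0,0,0,0,1]

```text
t: 5.3
ee_pos: [534.2, 62.2, 181.6]
tool_rot: [0.878, 0.479, -0.0, -0.001]
ft_force: [-0.4, 0.3, -4.5]
gripper_width: 39.9
grasp_force: 61.7
```

```bash
python3 shot.py g2 310 205 100 150 380 190 100 150
```

```text
(no output)
```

View pics/g2.png

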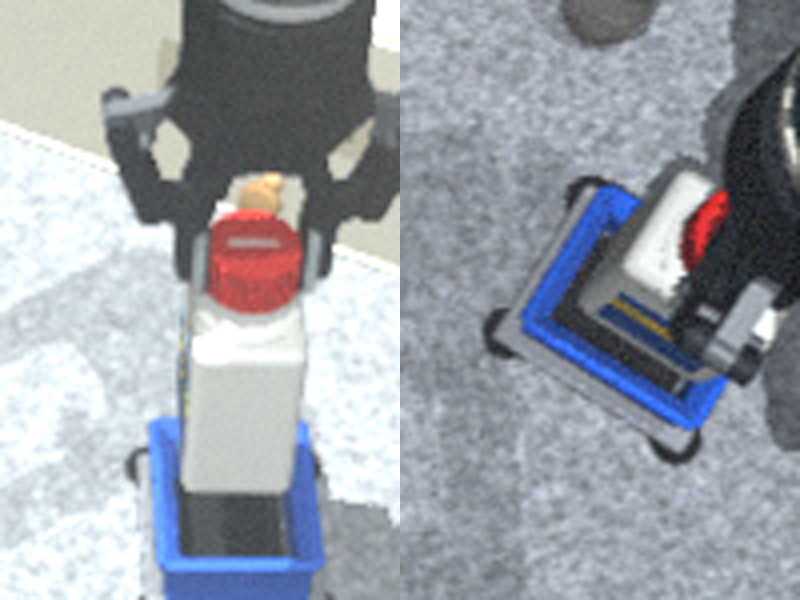

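```bash
cat > m2.py <<'E'
from h import *
C=cams(); T=lambda x,y:pix(x,y,380,190); S=lambda x,y:pix(x,y,310,205); zb=74.6
o=[("scene",25,32,zb,S(183,490)),("scene",25,32,zb,S(292,493)),("scene",25,32,zb+96,S(192,360)),("scene",25,32,zb+96,S(304,357))]
o+=[("top",25,32,zb+96,T(288,170)),("top",25,32,zb+96,T(223,262)),("top",25,32,zb,T(181,304))]
p,r=fit(C,o,[534,62]); print("bottle",p,np.degrees(p[2]));print(r)
o=[("top",40,47,41,T(*q)) for q in[(207,182),(120,320),(295,430)]]
o+=[("scene",40,47,41,S(*q)) for q in[(150,422),(308,424),(323,568),(163,572)]]
p,r=fit(C,o,[534,62]); print("holder",p,np.degrees(p[2]));print(r)
E
python3 m2.py
```

```text
bottle [532.31335299  62.3507233    2.55493151   1.09977739] 146.38679261280274
[-0.3  1.1 -1.3  0.3  0.3 -1.8  0.3 -1.1  0.8 -1.9  1.   1.2 -0.6  0.6
  0.3  0. ]
holder [535.22748219  59.79984821   2.55249251   2.38664574] 146.24704829040118
[ 1.8 -0.5  1.6  0.2  2.1  0.6 -0.2 -1.7 -1.1 -2.3 -0.3 -0.8 -1.3 -1.8
  0.7  0. ]
```

send_rows:
  rows:
    - [0,0,0,0.07,-0.05,-0.5,1]
    - [0,0,0,0,0,-0.5,1]
    - [0,0,0,0,0,-0.3,1]
    - [0,0,0,0,0,-0.2,1]
    - [0,0,0,0,0,-0.2,1]

```text
t: 6.12
ee_pos: [536.8, 60.2, 130.9]
tool_rot: [0.878, 0.478, 0.0, 0.0]
ft_force: [0.5, -0.0, -4.4]
gripper_width: 40.1
grasp_force: 61.6
```

send_rows:
  rows:
    - [0,0,0,0,0,-0.12,1]
    - [0,0,0,0,0,-0.1,1]

```text
t: 6.38
ee_pos: [536.9, 60.2, 124.6]
tool_rot: [0.878, 0.478, 0.0, 0.0]
ft_force: [0.1, 0.1, -4.5]
gripper_width: 39.8
grasp_force: 61.6
```

send_rows:
  rows:
    - [0,0,0,0,0,-0.12,1]
    - [0,0,0,0,0,-0.1,1]
    - [0,0,0,0,0,-0.06,1]
    - [0,0,0,0,0,-0.04,1]
    - [0,0,0,0,0,0,1]

```text
t: 7.0
ee_pos: [536.7, 60.2, 114.9]
tool_rot: [0.878, 0.478, -0.0, 0.0]
ft_force: [0.7, -0.8, -5.2]
gripper_width: 39.4
grasp_force: 61.6
```

send_rows:
  rows:
    - [0,0,0,0,0,-0.06,1]
    - [0,0,0,0,0,0,1]

```text
t: 7.25
ee_pos: [537.1, 60.3, 114.2]
tool_rot: [0.878, 0.478, 0.001, 0.0]
ft_force: [-0.9, 0.4, -0.2]
gripper_width: 39.6
grasp_force: 62.2
```

send_rows:
  rows:
    - [0,0,0,0,0,-0.06,1]
    - [0,0,0,0,0,0,1]

```text
t: 7.5
ee_pos: [537.4, 60.2, 113.1]
tool_rot: [0.878, 0.478, 0.001, 0.001]
ft_force: [-2.5, -0.4, 5.4]
gripper_width: 39.7
grasp_force: 62.7
```

send_rows:
  rows:
    - [0,0,0,0,0,-0.07,1]
    - [0,0,0,0,0,-0.06,1]
    - [0,0,0,0,0,0,1]

```text
t: 7.88
ee_pos: [537.6, 60.1, 110.1]
tool_rot: [0.878, 0.478, 0.001, 0.001]
ft_force: [-3.3, -0.2, 8.3]
gripper_width: 39.7
grasp_force: 63.1
```

send_rows:
  rows:
    - [0,0,0,0,0,-0.06,1]
    - [0,0,0,0,0,-0.04,1]
    - [0,0,0,0,0,0,1]

```text
t: 8.25
ee_pos: [537.9, 60.0, 107.9]
tool_rot: [0.878, 0.478, 0.002, 0.001]
ft_force: [-4.1, -0.6, 11.0]
gripper_width: 40.1
grasp_force: 63.3
```

send_rows:
  rows:
    - [0,0,0.4,0,0,0,1]
    - [0,0,0.5,0,0,0,1]
    - [0,0,0.5,0,0,0,1]
    - [0,0,0.5,0,0,0,1]
    - [0,0,0.5,0,0,0,1]

```text
t: 8.88
ee_pos: [538.7, 61.1, 108.3]
tool_rot: [0.759, 0.652, 0.003, 0.001]
ft_force: [-3.1, 3.6, 11.1]
gripper_width: 39.9
grasp_force: 63.5
```

```bash
python3 -c "
from station import arm
s=arm.get_state();print(s['moment'],s['ft_force'],s['joint_positions'])"
```

```text
[ 0.43425714  0.48846512 -0.09083572] [-3.07806207  3.57776636 11.09896537] [0.00721674 0.12193182 1.57989177 0.00185609 1.43316646 0.15855411]
```

send_rows:
  rows:
    - [0,0,0.5,0,0,0,1]
    - [0,0,0.5,0,0,0,1]
    - [0,0,0.5,0,0,0,1]
    - [0,0,0.5,0,0,0,1]
    - [0,0,0.5,0,0,0,1]

```text
t: 9.5
ee_pos: [538.5, 61.1, 108.3]
tool_rot: [0.6, 0.8, 0.003, 0.002]
ft_force: [-3.8, 2.1, 10.9]
gripper_width: 39.8
grasp_force: 63.5
```

send_rows:
  rows:
    - [0,0,0.5,0,0,0,1]
    - [0,0,0.5,0,0,0,1]
    - [0,0,0.5,0,0,0,1]
    - [0,0,0.5,0,0,0,1]
    - [0,0,0.5,0,0,0,1]

```text
t: 10.12
ee_pos: [538.2, 60.7, 108.2]
tool_rot: [0.412, 0.911, 0.002, 0.002]
ft_force: [-4.2, 1.2, 10.8]
gripper_width: 40.1
grasp_force: 63.5
```

send_rows:
  rows:
    - [0,0,0.2,0,0,0,1]
    - [0,0,0,0,0,0,1]

```text
t: 10.38
ee_pos: [538.2, 60.6, 108.2]
tool_rot: [0.397, 0.918, 0.001, 0.002]
ft_force: [-3.9, 1.0, 11.3]
gripper_width: 39.7
grasp_force: 63.5
```

```bash
python3 -c "
from station import arm
s=arm.get_state();print(s['moment'],s['ft_force'],s['joint_positions'])"; python3 shot.py g3 310 205 100 150 380 190 100 150
```

```text
[0.14648322 0.72035625 0.01090785] [-3.90227698  1.00439061 11.34306313] [ 6.94244094e-03  1.21912601e-01  1.58027739e+00  8.78256945e-04
  1.43415209e+00 -7.46509924e-01]
```

View pics/g3.png

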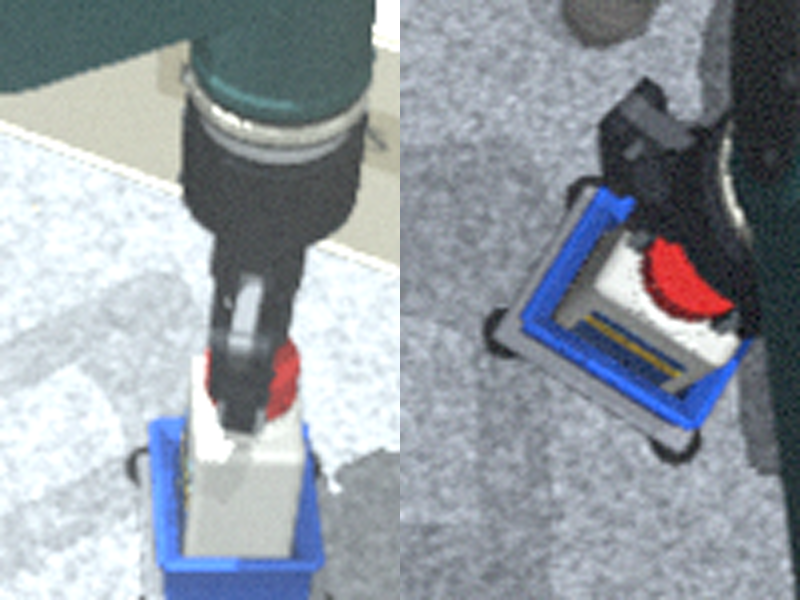

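The bottle stands in the pocket and the cap has turned about 76°. I'll lift gently and watch the force.

send_rows:
  rows:
    - [0,0,0,0,0,0.1,1]
    - [0,0,0,0,0,0.1,1]
    - [0,0,0,0,0,0.1,1]
    - [0,0,0,0,0,0.1,1]
    - [0,0,0,0,0,0,1]

```text
t: 11.1
ee_pos: [537.0, 60.4, 116.7]
tool_rot: [0.398, 0.918, 0.0, 0.0]
ft_force: [0.1, 1.6, 2.1]
gripper_width: 39.6
grasp_force: 62.6
```

send_rows:
  rows:
    - [0,0,0,0,0,0.1,1]
    - [0,0,0,0,0,0.1,1]
    - [0,0,0,0,0,0.1,1]
    - [0,0,0,0,0,0.1,1]
    - [0,0,0,0,0,0,1]

```text
t: 11.72
ee_pos: [537.0, 60.0, 128.8]
tool_rot: [0.398, 0.918, 0.0, 0.0]
ft_force: [0.1, -0.1, -0.6]
gripper_width: 39.6
grasp_force: 62.3
```

```bash
python3 shot.py g4 310 205 100 150 380 190 100 150
```

```text
(no output)
```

View pics/g4.png

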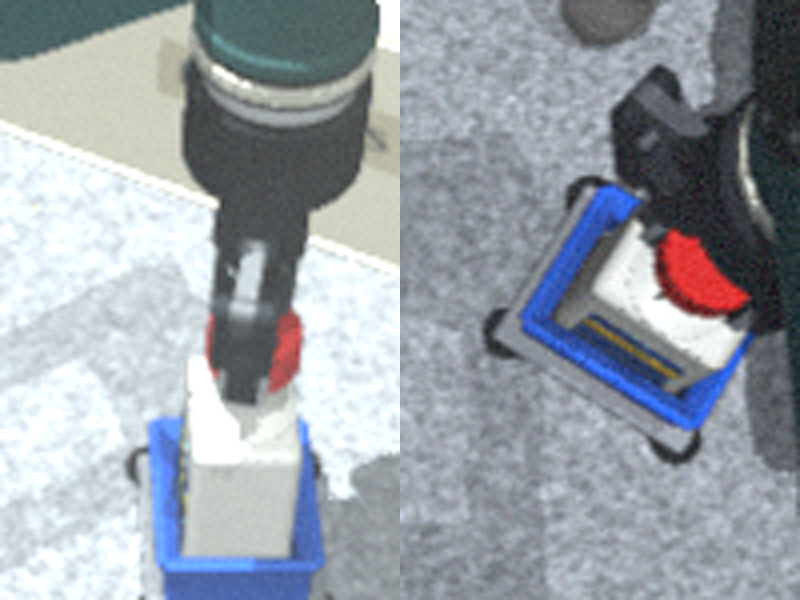

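The cap is off (force about its 0.5 N weight), and the bottle hasn't moved. I'll lift the remaining distance.

send_rows:
  rows:
    - [0,0,0,0,0,0.5,1]
    - [0,0,0,0,0,0.6,1]
    - [0,0,0,0,0,0.6,1]
    - [0,0,0,0,0,0.6,1]
    - [0,0,0,0,0,0.4,1]

```text
t: 12.45
ee_pos: [537.2, 60.2, 211.6]
tool_rot: [0.398, 0.918, 0.001, 0.001]
ft_force: [-0.0, -0.4, -0.3]
gripper_width: 39.9
grasp_force: 62.3
```

send_rows:
  rows:
    - [0,0,0,0,0,0.13,1]
    - [0,0,0,0,0,0,1]
    - [0,0,0,0,0,0,1]
    - [0,0,0,0,0,0,1]

```text
t: 12.95
ee_pos: [536.3, 60.2, 212.5]
tool_rot: [0.398, 0.918, -0.0, -0.001]
ft_force: [-0.6, 0.7, -0.7]
gripper_width: 39.4
grasp_force: 62.3
```

```bash
python3 shot.py g5 310 165 100 150 380 190 100 150
```

```text
(no output)
```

View pics/g5.png

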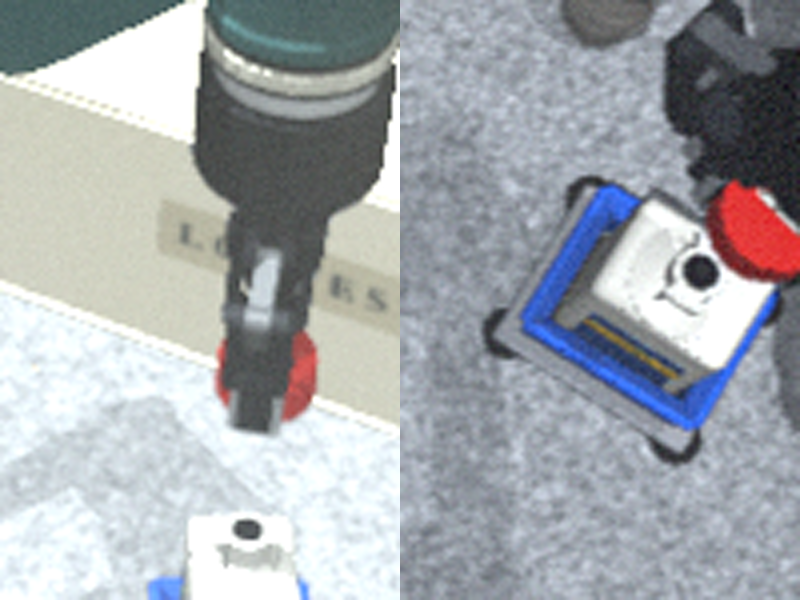

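The open mouth shows at (700,270) in the top crop and (247,529) in the scene crop, with the cap held above it. I'll triangulate the mouth height to confirm the bottle is seated before handing in.

Run:
```python
from h import *
C=cams();o=[("top",pix(299.5,270,380,190)),("scene",pix(247,529,310,165))]
f=lambda p:np.concatenate([proj(C[n],p[None])[0]-q for n,q in o])
s=least_squares(f,[535.,60,125]);print(s.x,s.fun)
```

```text
[536.78684571  61.5755677  122.5476942 ] [ 0.15966395 -0.36674383 -0.4324296   0.13021802]
```

Mouth at (537, 62, 123); the seated value is 125, so the bottle is fully down and the cap is centred over it within about 1.5 mm.

```bash
python3 -c "
from station import arm
print(arm.hand_in())"
```

```text
the job is handed in; nothing more can be done
None
```

The job is handed in at about 13 s: the bottle is seated in the blue holder, and the gripper is holding the red cap level about 10 cm above its locked position, over the open mouth.

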